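Jack up the tipping tray to empty the sinkers, and hold

TASK

Pick up the small lever jack and set it flat on the deck with its saddle centred under the marked lift point of the tipping tray. Then pump the handle twice - press it all the way down, let it spring right back up, press it all the way down again - so that the jack alone lifts the tray and every round sinker rolls out into the catch bin. Finish while holding the handle all the way down with the tray raised on the saddle; do not lift the tray by hand, and leave the other tackle where it is.

Things in the scene. Friction and masses are not known exactly. Their poses are not given: they have to be found in the camera images.
- jack_grip (a point): Grip point of the loose grey-painted lever jack (about 0.8 kg): midway between its two upright side plates, 50 mm above its underside, 80 mm behind the saddle's axis. Grip the plates' outer faces: 44 mm across, 84 mm long, tops 75 mm above the deck. Axes: x ahead to the saddle, y across (gripping width), z up. The base plate, 240 x 70 x 8 mm, reaches 30 mm ahead of the saddle's axis, 210 mm behind.
- saddle_top (a point): Centre of the top face of the jack's saddle, a steel disc 40 mm across. 85 mm above the deck with the handle up; it rises straight up with the handle, 136 mm per rad, 75 mm in all.
- saddle: The same saddle disc, 10 mm thick; origin at the centre of its underside, z up.
- pump_handle (a joint): Jack handle: 0 = up at rest, bar sloping 0.30 rad up to the rear; 0.55 = all the way down at its stop. A spring returns it to 0 when let go; pushing the press pad takes 2 to 4 N for the spring and up to 5 N more for the loaded tray. Its pivot runs across the jack, 30 mm behind the saddle's axis, 60 mm above the deck.
- press_pad (a point): Centre of the top face of the black rubber press pad at the handle's rear end: 50 mm along the handle, 46 mm wide, 12 mm thick, 150 mm from the pivot. 110 mm above the deck with the handle up, 29 mm all the way down, moving nearly straight down. It stays above the base plate, so pressing it does not tip the jack. Axes: x along the handle to the pivot, z out of the upper face.
- handle_bar: The handle: steel bar 14 mm thick on the jack's middle line, with the press pad at its rear end; origin at the pivot. At rest the bar's top is about 84 mm above the deck over the grip point and 95 mm 40 mm farther back.
- lift_point (a point): Centre of the underside of the lift pad: a 50 x 50 x 6 mm steel plate sticking out of the tray's end away from the bin, marked on top by a raised ring and bolt head. 105 mm above the deck, 20 mm over the resting saddle's height. Axes: x along the tray towards the bin, y across, z up (tilted 0.09 rad at rest). The jack goes in with its x along this x; nothing stands on the deck within 70 mm.
- lift_pad: The same lift pad plate; origin at the lift point.
- tray: Aluminium tipping tray, 207 x 120 mm, walls 40 mm high, open towards the catch bin, tilted slightly back at rest; origin on the hinge, 220 mm from the lift point towards the bin, 124 mm above the deck. Its end wall, top 150 mm above the deck, begins 25 mm from the lift point. Together with the sinkers it weighs about 0.65 kg.
- tray_hinge (a joint): Tilt of the tray: 0 = lying back on its rest (slopes 0.09 rad down, away from the bin), grows as the lift pad is raised; about 0.25 with the jack fully up. Above about 0.11 the sinkers roll out into the bin.
- bin_floor (a point): Centre of the inner floor of the white catch bin fixed to the tray's stand, inside 152 x 120 mm, walls 85 mm high (the far one 135 mm). Axes: x away from the tray, y across, z up.
- sinker0_center (a point): Centre of a round lead sinker, a ball 25 mm across, 90 g; one of three lying in the tray against its back end wall.
- sinker1_center (a point): Centre of a round lead sinker, a ball 25 mm across, 90 g; one of three lying in the tray against its back end wall.
- sinker2_center (a point): Centre of a round lead sinker, a ball 25 mm across, 90 g; one of three lying in the tray against its back end wall.
- reel: Orange reel 76 mm across, 75 mm high over its knob, standing on the deck; origin under its centre. Bystander.
- pliers: Stainless pliers about 160 mm long, 13 mm high, lying flat; origin under the pivot. Bystander.
- float0: Wooden float 40 mm across, 68 mm high, standing; origin under it. Bystander.
- float1: Second wooden float, the same shape. Bystander.
- dish: White ceramic dish of small sinkers, 100 mm across, 30 mm high; origin under it. Bystander.

How it is judged:
By the outcome, as a careful person would: the job done as asked, in the order asked, and still so for the second after the job is handed in, while the arm keeps its last pose, push and grip.
It also fails if it takes over 69 s, if anything falls off the work surface, if the arm or the gripper's body presses on something with over 40 N, if the wrist force passes 120 N, or if a joint passes its speed limit or range.

ROBOT

A 6-joint arm with a two-finger parallel gripper is mounted at the origin on the work surface. World frame = base frame: x ahead of the robot, y to its left, z up, the work surface at z = 0. Lengths are in m, angles in rad, forces in N, time in s.
With the tool pointing down it reaches from about 0.375 to 0.925 m from the base axis. Payload 5.7 kg.
Tool frame: the origin (TCP) lies at the very end of the fingers, on their centre line; the grasp point (between the pads) lies 19 mm behind it; z points along the fingers, y is the direction in which the jaws open and shut (so a half turn about z gives the same grasp; the last joint's range is limited). The gripper opens to 88 mm and grips with 3 to 60 N. Pads are 20 mm wide; open, the fingers measure 115 mm over their backs; the gripper's body (75 mm by 178 mm) begins 61 mm behind the grasp point.
Start: joints at [-1.293, 0.359, 1.51, -0, 1.272, -0.115], TCP at [0.23, -0.554, 0.198] pointing down, gripper open.
Joint ranges: [-2.97, 2.97], [-1.01, 2.36], [0.21, 2.38], [-0.96, 4.11], [0.2, 2.71], [-2.98, 2.98]. Speed limits (rad/s): [2.39, 2.39, 3.14, 3.14, 3.14, 3.14].

INTERFACE

Orientations are given as a 3x3 rotation matrix whose columns are the frame's x, y, z axes.
In Python, from rig import r, claw, solver, eyes gives the robot as it stands. The module is installed in compiled form; this text tells all that it offers. Calls block until the motion is done:
- r.reach(position, orientation): joint-space move of the TCP to a pose.
- r.move_linear(position, rotation=None, velocity=0.15): straight line of the TCP; rotation=None keeps the orientation; velocity is the mean speed in m/s.
- r.move_joints(angles): joint-space move.
- claw.gripper_to(opening): opening from 0.0 (shut) to 1.0 (fully open); the grip force is fixed at half the most; returns when the fingers have stopped.
- r.sleep(seconds).
- solver.ik(position, orientation): joint angles nearest the present ones, or None.
- eyes.snapshot(name): name is "scene" or "top"; returns a dict with "color" (480x640x3 uint8, red, green, blue), "intrinsics" (3x3 intrinsics, pixels), "R" (3x3) and "t" (3): a world point X has camera coordinates R X + t. Camera axes: x right, y down, z forward; pixel columns grow to the right and rows downward; lengths in m; the calibration is good to about 2 mm. A picture is of the moment at which its call begins. There is no depth.
A pose or a line that the arm cannot do raises r.MotionError and nothing moves.
- r.job_done(): hands the job in, once; it reports no verdict.
Trained networks look in a picture, given as the dict that the camera call returned (one of the last four; its "shot" number tells which), for a name from the list of things; names that differ only in an ending like _2 or _b are one class to them, and where a whole thing is asked for, a point or a joint stands for the part that bears it (a point fixed in the world has none). Each returns a list of dicts, best first, with "p" (0 to 1); they miss things now and then, are a little off and sometimes report something else, mostly with a low value. They report only what shows in the picture. A call takes as long as a camera call.
- eyes.find_in(picture, target): "bbox" ([left, top, right, bottom] in pixels, round what is visible of it).
- eyes.regions_of(picture, target): "pixels" (480x640 bool, what is visible of it) and "bbox" ([left, top, right, bottom] in pixels, round what is visible of it).
Readings, each from a call of its own:
- r.get_time_s(): time.
- r.get_joint_pos(): joint angles.
- r.get_qd(): joint speeds.
- r.get_effort(): joint torques, N m.
- r.get_eef_pos(): TCP position.
- r.get_eef_rot(): TCP orientation.
- r.get_ft_force(): force on the tool from outside, world axes, zero at the start.
- r.get_wrist_torque(): the same for the moment, N m.
- r.get_gripper_width(): opening from 0.0 (shut) to 1.0 (fully open).
Only numpy, scipy, OpenCV 4.12 (cv2) and the standard library are available. Lean on these libraries where they do the work, as an engineer would, in place of code of your own. Each camera call takes 0.05 s, during which the arm holds its last target.

## Working session

There is one attempt and no reset: what is moved stays moved. The work goes in short steps, each a Python script; the robot and the scene stay as the last script left them, time stands still between calls to the robot, and variables do not carry over. Pictures are saved under pics/ and viewed, and the job is handed in when it is done.

```bash
mkdir -p pics; ls; python3 - <<'E'
from rig import r, claw, solver, eyes
import cv2,numpy as np
print(r.get_time_s(), r.get_eef_pos(), r.get_eef_rot())
for n in ["scene","top"]:
    s=eyes.snapshot(n); cv2.imwrite(f"pics/{n}0.png",s["color"][:,:,::-1])
    print(n,s["intrinsics"].tolist(),s["R"].tolist(),s["t"].tolist(),s["shot"])
    for k in ["jack_grip","saddle_top","press_pad","lift_point","lift_pad","tray","saddle","handle_bar","reel","pliers","float0","dish","bin_floor","sinker0_center"]:
        print(k,[(np.round(d["bbox"],1).tolist(),round(float(d["p"]),2)) for d in eyes.find_in(s,k)[:3]])
print(r.get_time_s())
E
```

```text
pics
0.0 [ 0.2294671  -0.55359694  0.1969152 ] [[ 9.23830886e-01  3.82800524e-01 -5.02265384e-04]
 [ 3.82800798e-01 -9.23829250e-01  1.75083928e-03]
 [ 2.06214741e-04 -1.80974699e-03 -9.99998341e-01]]
scene [[571.8295863003325, 0.0, 327.3088906745745], [0.0, 571.8295863003325, 243.15384475157316], [0.0, 0.0, 1.0]] [[-0.17853139347486385, 0.9839313870501606, -0.002359474829364493], [0.8351506645889665, 0.15026680076333104, -0.5290966414795706], [-0.5202402416004852, -0.09643087765804288, -0.8485582931381725]] [0.0552558066766301, -0.4366141038862063, 1.4558996367270325] 1
jack_grip [([418.0, 197.4, 542.9, 255.4], 0.84)]
saddle_top [([429.1, 199.2, 448.5, 218.0], 0.54)]
press_pad [([449.2, 197.8, 543.0, 220.0], 0.71)]
lift_point [([271.3, 214.3, 307.1, 244.1], 0.77)]
lift_pad [([272.6, 212.3, 302.8, 248.1], 0.9)]
tray [([150.3, 160.4, 303.4, 253.8], 0.69)]
saddle [([428.0, 199.2, 444.3, 219.8], 0.79)]
handle_bar [([451.0, 200.9, 545.8, 222.2], 0.73)]
reel [([272.3, 212.5, 303.2, 247.8], 0.65)]
pliers [([314.4, 176.1, 386.8, 200.6], 0.74)]
float0 [([400.8, 346.3, 418.2, 369.2], 0.79), (
[... 753 characters left out ...]
81.4, 242.7, 303.0], 0.8), ([238.5, 277.5, 253.6, 295.9], 0.63), ([322.1, 127.3, 354.3, 168.0], 0.38)]
lift_point [([356.3, 221.4, 381.5, 248.2], 0.72)]
lift_pad [([359.0, 222.7, 382.1, 244.9], 0.64)]
tray [([360.8, 207.7, 479.3, 269.1], 0.98)]
saddle [([238.2, 279.6, 257.2, 299.2], 0.74)]
handle_bar [([159.8, 285.1, 237.5, 303.6], 0.75)]
reel [([320.9, 127.9, 355.6, 168.5], 0.6)]
pliers [([296.5, 312.5, 364.4, 331.5], 0.59)]
float0 [([309.8, 170.7, 327.2, 187.2], 0.51), ([247.9, 158.7, 265.2, 175.1], 0.5)]
dish [([156.4, 282.7, 239.4, 304.6], 0.56)]
bin_floor [([359.3, 206.4, 480.1, 267.1], 0.6), ([355.5, 203.5, 543.0, 283.4], 0.59)]
sinker0_center [([380.0, 242.4, 393.8, 256.9], 0.46)]
1.5
```

View pics/scene0.png

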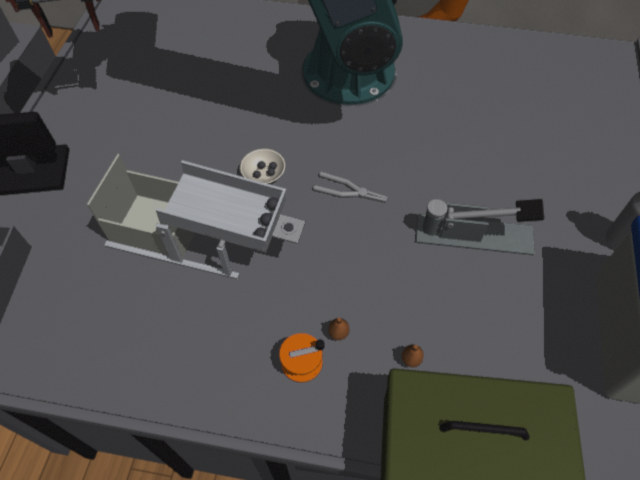

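View pics/top0.png

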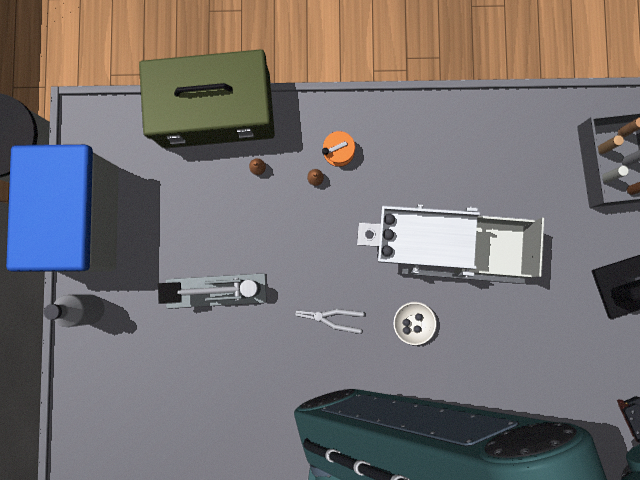

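```bash
python3 - <<'E'
import cv2
a=cv2.imread("pics/top0.png")
cv2.imwrite("pics/topA.png",cv2.resize(a[260:320,150:270],None,fx=6,fy=6,interpolation=cv2.INTER_CUBIC))
cv2.imwrite("pics/topB.png",cv2.resize(a[195:290,345:485],None,fx=5,fy=5,interpolation=cv2.INTER_CUBIC))
a=cv2.imread("pics/scene0.png")
cv2.imwrite("pics/scA.png",cv2.resize(a[185:265,405:550],None,fx=5,fy=5,interpolation=cv2.INTER_CUBIC))
cv2.imwrite("pics/scB.png",cv2.resize(a[150:285,140:310],None,fx=4,fy=4,interpolation=cv2.INTER_CUBIC))
E
```

```text
(no output)
```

View pics/topA.png

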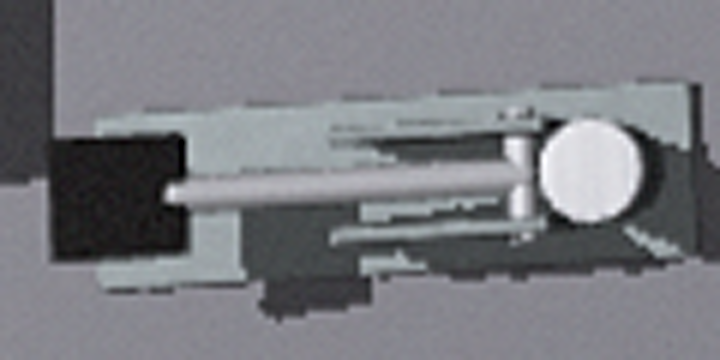

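View pics/topB.png

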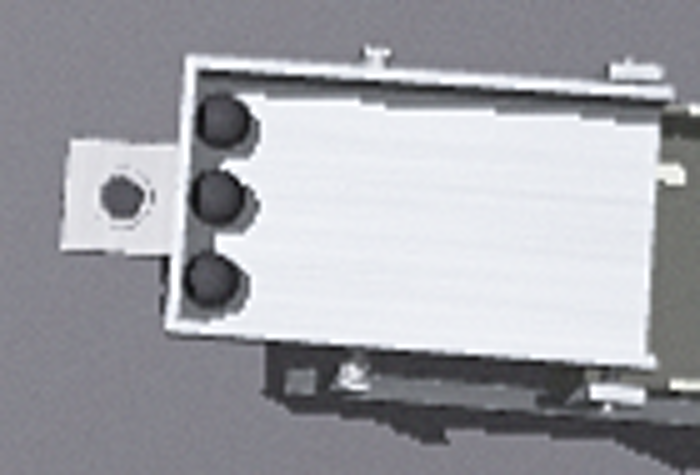

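View pics/scA.png

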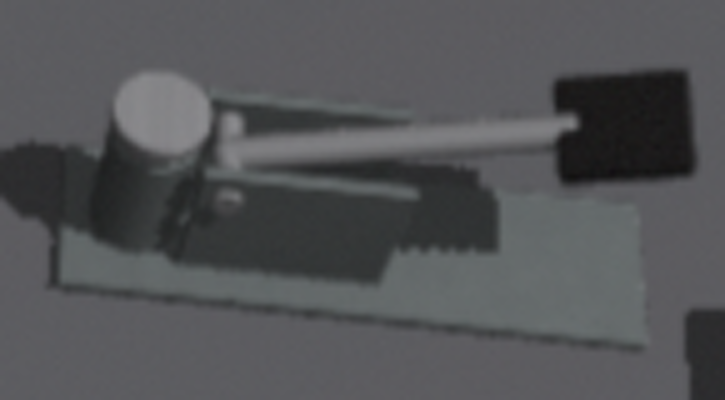

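View pics/scB.png

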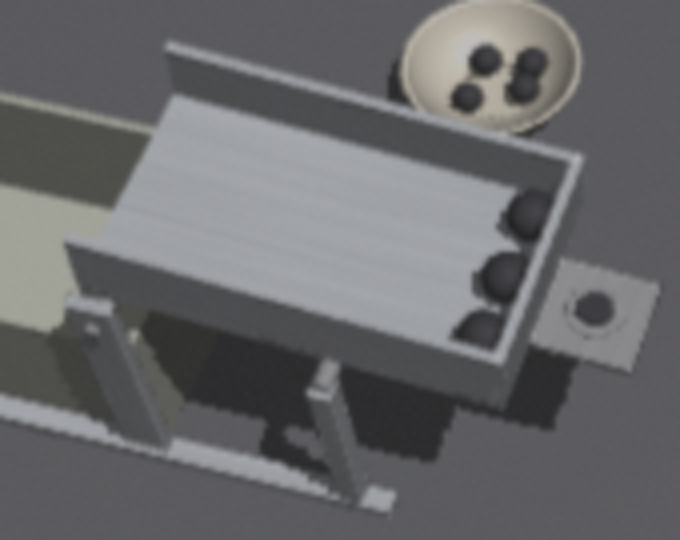

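```bash
cat > fit.py <<'E'
import numpy as np
from scipy.optimize import least_squares
K={"s":np.array([[571.8296,0,327.3089],[0,571.8296,243.1538],[0,0,1]]),"t":np.array([[601.3381,0,322.6087],[0,601.3381,238.2875],[0,0,1]])}
R={"s":np.array([[-0.17853139347486385,0.9839313870501606,-0.002359474829364493],[0.8351506645889665,0.15026680076333104,-0.5290966414795706],[-0.5202402416004852,-0.09643087765804288,-0.8485582931381725]]),
"t":np.array([[-0.007341418531509083,-0.9997033649245631,-0.0232225264011242],[-0.9960784605934345,0.009358475135051532,-0.08797794771964491],[0.0881691778103843,0.022485575412969055,-0.9958516932669182]])}
T={"s":np.array([0.0552558066766301,-0.4366141038862063,1.4558996367270325]),"t":np.array([0.08267902814857761,0.5608007572980951,1.3961356162596015])}
def proj(c,X):
    q=K[c]@(R[c]@np.asarray(X)+T[c]); return q[:2]/q[2]
def world(p,X):  # p=x,y,yaw of lift/jack origin on deck
    c,s=np.cos(p[2]),np.sin(p[2]); return np.array([p[0]+c*X[0]-s*X[1],p[1]+s*X[0]+c*X[1],X[2]])
def back(c,uv,z):
    d=R[c].T@np.linalg.solve(K[c],[*uv,1]); o=-R[c].T@T[c]; return o+d*(z-o[2])/d[2]
def fit(obs,p0):
    f=lambda p:np.concatenate([proj(c,world(p,X))-uv for c,X,uv in obs])
    s=least_squares(f,p0,loss="soft_l1",x_scale=[.01,.01,.1]); return s.x,f(s.x).reshape(-1,2)
JACK=dict(sad=(0,0,.085),pad=(-.173,0,.110),fl=(.03,.035,.008),fr=(.03,-.035,.008),rl=(-.21,.035,.008),rr=(-.21,-.035,.008))
def tr(x,y,z,a=-0.09): # tray frame at rest -> lift-frame deck coords (x rel. lift point)
    a=.09; return (.2191+x*np.cos(a)-z*np.sin(a), y, .124+x*np.sin(a)+z*np.cos(a))
E
python3 - <<'E'
from fit import *
t=lambda u,v:(150+u/6,260+v/6); s=lambda u,v:(405+u/5,185+v/5)
J=JACK
obs=[("t",J["sad"],t(591,169)),("t",J["pad"],t(118,198)),("t",J["fl"],t(698,85)),("t",J["rl"],t(98,118)),("t",J["rr"],t(100,290)),("t",J["fr"],t(700,260)),
("s",J["sad"],s(162,108)),("s",J["pad"],s(624,127)),("s",J["rr"],s(640,203)),("s",J["rl"],s(645,345)),("s",J["fl"],s(60,288))]
p,e=fit(obs,[.45,.1,-1.57]);print(p,e.round(1).tolist())
t=lambda u,v:(345+u/5,195+v/5); s=lambda u,v:(140+u/4,150+v/4)
L=[("t",tr(-.22,0,.010),t(123,196)),("t",tr(-.245,.025,.006),t(72,140)),("t",tr(-.245,-.025,.006),t(62,248)),
("t",tr(-.195,.06,.0435),t(188,57)),("t",tr(-.195,-.06,.0435),t(168,330)),("t",tr(.012,.06,.0435),t(672,92)),("t",tr(.012,-.06,.0435),t(655,365)),
("s",tr(-.22,0,.010),s(595,306)),("s",tr(-.245,-.025,.006),s(660,285)),("s",tr(-.245,.025,.006),s(630,370)),
("s",tr(-.195,-.06,.0435),s(580,158)),("s",tr(-.195,.06,.0435),s(500,360)),("s",tr(.012,-.06,.0435),s(168,43)),("s",tr(.012,.06,.0435),s(68,243))]
p,e=fit(L,[.5,-.1,-1.57]);print(p,e.round(1).tolist())
E
```

```text
[ 0.44462902  0.24455844 -1.5278007 ] [[0.0, 0.1], [-0.4, -0.8], [-1.1, -1.1], [-1.0, -1.4], [-0.6, -0.7], [-0.2, -0.8], [-0.5, -0.7], [-0.0, -2.2], [-0.6, -0.7], [0.2, -0.7], [-1.4, -2.7]]
[ 0.56263966 -0.02811913 -1.65736195] [[-0.4, -0.4], [-0.6, -0.9], [-0.2, -0.2], [-0.4, -1.0], [-0.4, -0.3], [0.6, -1.9], [0.8, -0.1], [-0.1, -0.0], [0.1, -0.7], [0.0, -0.4], [0.9, -1.8], [0.5, -0.1], [-0.4, -1.7], [-1.7, -1.8]]
```

```bash
cat >> fit.py <<'E'
def rot(yaw,sg):
    x=np.array([np.cos(yaw)*sg,np.sin(yaw)*sg,0]); z=np.array([0,0,-1.]); return np.column_stack([x,np.cross(z,x),z])
JP=np.array([0.4446,0.2446,-1.5278]); LP=np.array([0.5626,-0.0281,-1.6574])
E
python3 - <<'E'
from fit import *
from rig import r,claw,solver
print("gripper",r.get_gripper_width())
for n,c in dict(pl1=(296,315),pl2=(364,331),fl0=(318,180),fl1=(256,168),reel=(338,148)).items(): print(n,back("t",c,0.03)[:2].round(3))
for sg in (1,-1):
    for P in [(JP,-.08,.031),(JP,-.08,.2),(LP,-.08,.031),(LP,-.2,.1),(LP,-.172,.13),(LP,-.177,.027)]:
        q=solver.ik(world(P[0],(P[1],0,P[2])),rot(P[0][2],sg)); print(sg,P[1:],None if q is None else np.round(q,2))
E
```

```text
gripper 1.001713614926913
pl1 [0.382 0.141]
pl2 [ 0.344 -0.017]
fl0 [0.7   0.088]
fl1 [0.731 0.236]
reel [0.777 0.04 ]
1 (-0.08, 0.031) [ 0.51  0.49  1.79 -0.    0.86 -2.68]
1 (-0.08, 0.2) [ 0.51  0.28  1.62 -0.    1.24 -2.68]
1 (-0.08, 0.031) None
1 (-0.2, 0.1) [ 0.17  0.47  1.61 -0.    1.07 -2.88]
1 (-0.172, 0.13) [ 0.13  0.42  1.6  -0.    1.12 -2.93]
1 (-0.177, 0.027) [ 0.14  0.55  1.68 -0.    0.91 -2.92]
-1 (-0.08, 0.031) [ 0.51  0.49  1.79 -0.    0.86  0.47]
-1 (-0.08, 0.2) [ 0.51  0.28  1.62 -0.    1.24  0.47]
-1 (-0.08, 0.031) [-0.03  0.52  1.74 -0.    0.89  0.06]
-1 (-0.2, 0.1) [ 0.17  0.47  1.61 -0.    1.07  0.26]
-1 (-0.172, 0.13) [ 0.13  0.42  1.6  -0.    1.12  0.21]
-1 (-0.177, 0.027) [ 0.14  0.55  1.68 -0.    0.91  0.22]
```

```bash
python3 - <<'E'
from fit import *
from rig import r,claw,solver,eyes
import cv2
p=r.get_eef_pos(); r.move_linear([p[0],p[1],.28],velocity=.2)
r.reach(world(JP,(-.08,0,.25)),rot(JP[2],-1))
r.move_linear(world(JP,(-.08,0,.12)),velocity=.2)
print(r.get_ft_force())
r.move_linear(world(JP,(-.08,0,.031)),velocity=.08)
print(r.get_ft_force(),r.get_eef_pos())
claw.gripper_to(0.0)
print(r.get_gripper_width()*88,r.get_ft_force(),r.get_time_s())
p=r.get_eef_pos(); r.move_linear(p+[0,0,.06],velocity=.08)
print(r.get_gripper_width()*88,r.get_ft_force(),r.get_wrist_torque(),r.get_time_s())
for n in ["scene","top"]:
    s=eyes.snapshot(n); cv2.imwrite(f"pics/{n}1.png",s["color"][:,:,::-1])
E
```

```text
[-0.26590641 -0.27303447  0.46915185]
[-0.55937666  0.55546084 -0.15886826] [0.44160936 0.32478907 0.03150203]
43.717576490493286 [ 2.63070634 -1.23629591 -1.38743777] 8.0333
43.947125822693465 [ 0.42880509 -0.01771421 -7.49800362] [-0.00319378 -0.04440723  0.04992281] 8.9333
```

View pics/scene1.png

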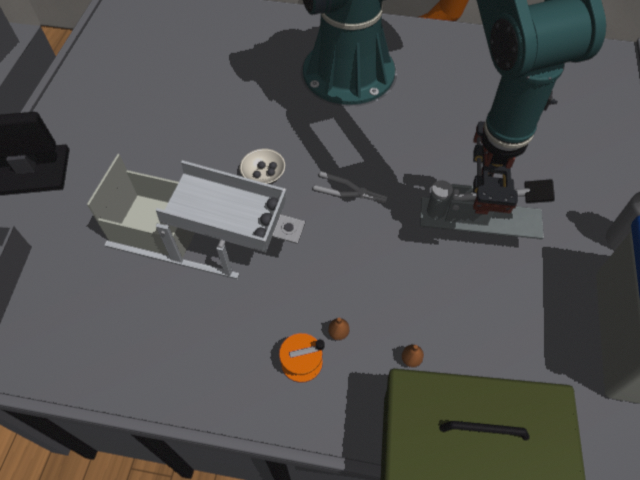

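```bash
python3 - <<'E'
from fit import *
from rig import r,claw,solver,eyes
import cv2
r.move_linear(world(LP,(-.20,0,.09)),rot(LP[2],-1),velocity=.12)
r.move_linear(world(LP,(-.20,0,.0375)),rot(LP[2],-1),velocity=.08)
print(r.get_eef_pos()-world(LP,(-.20,0,.0375)),r.get_ft_force(),r.get_time_s())
for n in ["scene","top"]:
    s=eyes.snapshot(n); cv2.imwrite(f"pics/{n}2.png",s["color"][:,:,::-1])
    print(n,"expected saddle",proj(n[0],world(LP,(-.12,0,.091))),"pad",proj(n[0],world(LP,(-.293,0,.116))),[(d["bbox"],d["p"]) for d in eyes.find_in(s,"saddle_top")[:2]])
a=cv2.imread("pics/top2.png");cv2.imwrite("pics/top2z.png",cv2.resize(a[190:280,220:400],None,fx=4,fy=4,interpolation=cv2.INTER_CUBIC))
a=cv2.imread("pics/scene2.png");cv2.imwrite("pics/sc2z.png",cv2.resize(a[180:300,260:460],None,fx=4,fy=4,interpolation=cv2.INTER_CUBIC))
E
```

```text
[3.89484283e-04 7.61178619e-05 1.62399902e-04] [ 0.02514399  1.25827963 -7.82915805] 11.7083
scene expected saddle [350.10528437 247.15756061] pad [444.09746166 261.36066424] [([340.8, 238.1, 361.2, 259.3], 0.73)]
top expected saddle [315.93868986 230.723933  ] pad [238.11557495 223.65223932] [([308.2, 220.7, 323.0, 239.6], 0.64)]
```

View pics/top2z.png

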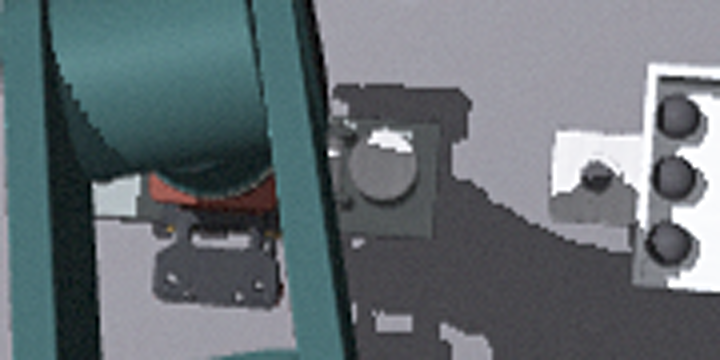

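View pics/sc2z.png

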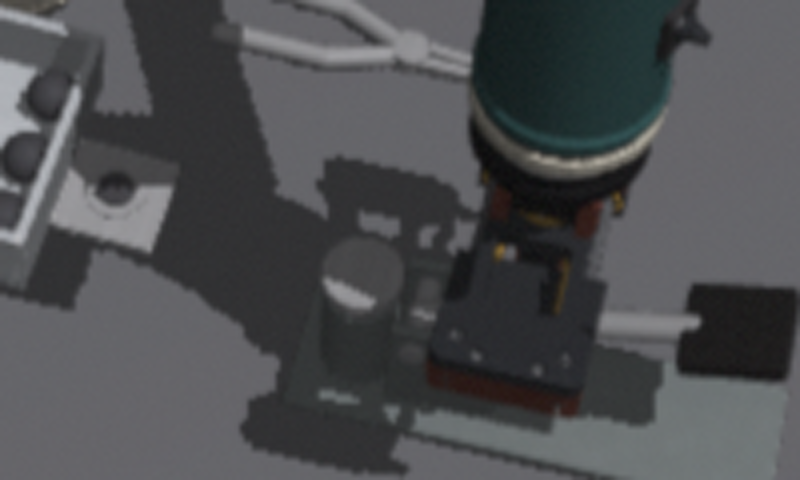

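```bash
python3 - <<'E'
from fit import *
from rig import r,claw,solver,eyes
import cv2
r.move_linear(world(LP,(-.08,0,.0375)),rot(LP[2],-1),velocity=.06)
print(r.get_ft_force())
r.move_linear(world(LP,(-.08,0,.0315)),velocity=.02)
print(r.get_eef_pos()-world(LP,(-.08,0,.0315)),r.get_ft_force(),r.get_time_s())
r.move_linear(world(LP,(-.08,0,.0308)),velocity=.02)
print(r.get_ft_force())
claw.gripper_to(0.75)
print(r.get_ft_force(),r.get_gripper_width(),r.get_time_s())
r.move_linear(world(LP,(-.08,0,.15)),velocity=.15)
r.move_linear(world(LP,(-.23,0,.18)),velocity=.2)
for n in ["scene","top"]:
    s=eyes.snapshot(n); cv2.imwrite(f"pics/{n}3.png",s["color"][:,:,::-1])
    print(n,"expected saddle",proj(n[0],world(LP,(0,0,.085))),"pad",proj(n[0],world(LP,(-.172,0,.110))))
print(r.get_time_s())
a=cv2.imread("pics/top3.png");cv2.imwrite("pics/top3z.png",cv2.resize(a[190:280,260:440],None,fx=4,fy=4,interpolation=cv2.INTER_CUBIC))
a=cv2.imread("pics/scene3.png");cv2.imwrite("pics/sc3z.png",cv2.resize(a[180:300,230:430],None,fx=4,fy=4,interpolation=cv2.INTER_CUBIC))
E
```

```text
[ 0.16889929 -0.59134654 -7.50497677]
[-1.11319021e-04  2.45150652e-05 -1.71021327e-04] [-1.22059158  0.65979037 -7.17866629] 14.5083
[-0.93178486 -0.09097648 -0.2141747 ]
[-0.2278989   0.5755722   0.24575752] 0.7493917899529708 15.3167
scene expected saddle [289.12663072 234.81311348] pad [377.9571992  248.05885225]
top expected saddle [368.87241614 235.04575634] pad [292.41109603 228.0843102 ]
17.275
```

View pics/top3z.png

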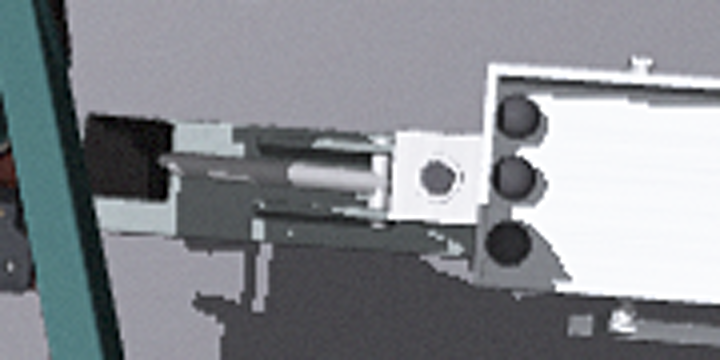

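View pics/sc3z.png

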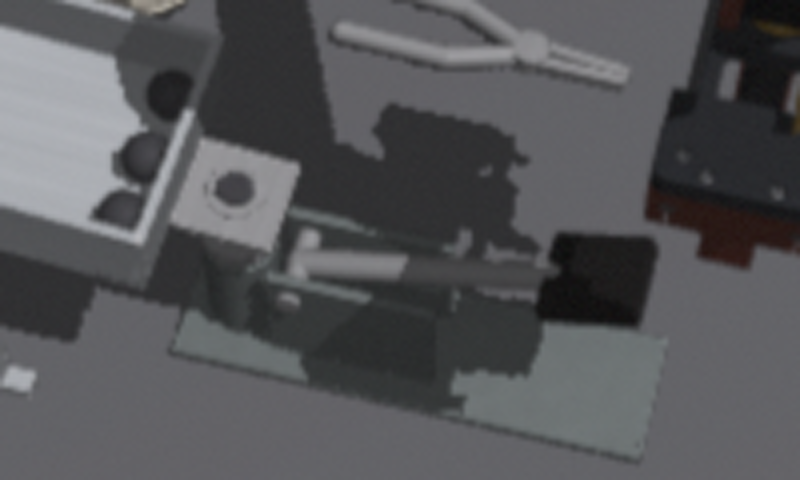

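```bash
python3 - <<'E'
from fit import *
t=lambda u,v:(260+(u+.5)/4-.5,190+(v+.5)/4-.5); s=lambda u,v:(230+(u+.5)/4-.5,180+(v+.5)/4-.5)
J=JACK; pd=(-.172,0,.11)
obs=[("t",pd,t(130,158)),("t",J["rr"],t(96,234)),("s",pd,s(599,280)),("s",J["fl"],s(172,350)),("s",J["rl"],s(642,457)),("s",J["rr"],s(667,337))]
p,e=fit(obs,LP);print(p,LP,e.round(1).tolist())
c,sn=np.cos(LP[2]),np.sin(LP[2]);d=p[:2]-LP[:2];print("along,across mm",1e3*(d@[c,sn]),1e3*(d@[-sn,c]))
E
```

```text
[ 0.56378792 -0.02756713 -1.64110067] [ 0.5626 -0.0281 -1.6574] [[-0.0, -0.3], [-5.2, -1.4], [-0.9, -2.2], [-0.4, 0.2], [0.0, -0.1], [0.4, -0.4]]
along,across mm -0.6336270275157113 1.1373738426444369
```

```bash
cat >> fit.py <<'E'
def padpos(h,dz=0):
    a=.3-h; return world(LP,(-.03-.15*np.cos(a)+.0059*np.sin(a),0,.06+.15*np.sin(a)+.0059*np.cos(a)+dz))
E
python3 - <<'E'
from fit import *
from rig import r,claw,solver,eyes
import cv2
claw.gripper_to(0.0)
r.move_linear(padpos(0,.03),rot(LP[2],-1),velocity=.15)
f0=r.get_ft_force()
for h in np.linspace(0,.55,8):
    r.move_linear(padpos(h),velocity=.06)
    print(round(h,2),(r.get_ft_force()-f0).round(1),r.get_eef_pos()[2].round(4))
z=0
for dz in (-.001,-.002,-.003,-.004):
    f=r.get_ft_force()-f0
    if f[2]>18: break
    r.move_linear(padpos(.55,dz),velocity=.03); print(dz,(r.get_ft_force()-f0).round(1),r.get_eef_pos()[2])
r.sleep(.8)
for n in ["scene","top"]:
    s=eyes.snapshot(n); cv2.imwrite(f"pics/{n}4.png",s["color"][:,:,::-1])
print(r.get_ft_force()-f0,r.get_time_s())
E
```

```text
0.0 [-0.9 -1.8  0.1] 0.1097
0.08 [ 0.1 -1.1 -0.4] 0.0982
0.16 [ 0.4 -2.3  0.7] 0.0869
0.24 [ 0.2 -1.6  2. ] 0.0751
0.31 [0.6 0.9 5.2] 0.0638
0.39 [0.2 1.6 6.2] 0.0523
0.47 [-0.2  3.   7.1] 0.0408
0.55 [0.1 3.6 6.9] 0.0293
-0.001 [0.7 4.  7.8] 0.028503270935600948
-0.002 [1.  4.2 8.3] 0.027485018883121486
-0.003 [-0.4  4.8  7.4] 0.026451494592983904
-0.004 [0.1 3.8 6. ] 0.025377322781424606
[1.02121733 3.76011139 5.02729472] 23.9667
```

View pics/scene4.png

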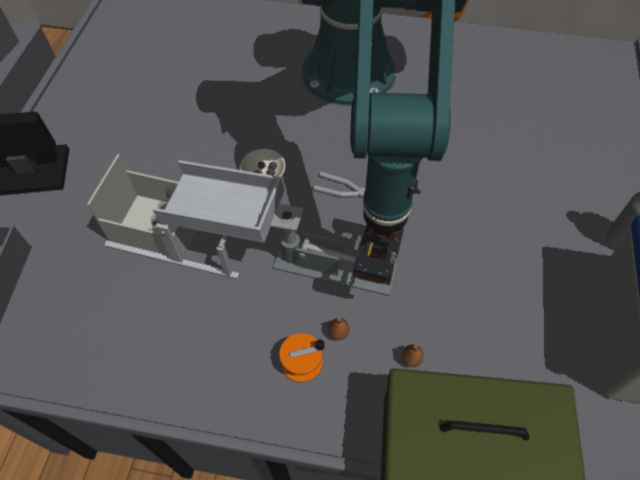

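View pics/top4.png

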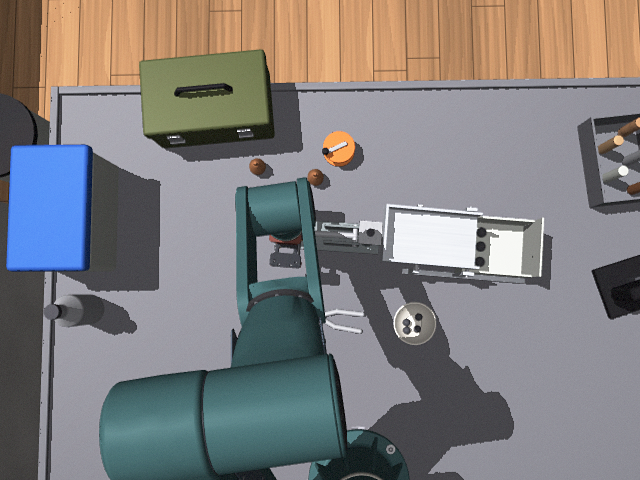

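```bash
python3 - <<'E'
import cv2
a=cv2.imread("pics/top4.png");cv2.imwrite("pics/top4z.png",cv2.resize(a[190:290,260:440],None,fx=4,fy=4,interpolation=cv2.INTER_CUBIC))
a=cv2.imread("pics/scene4.png");cv2.imwrite("pics/sc4z.png",cv2.resize(a[180:300,230:430],None,fx=4,fy=4,interpolation=cv2.INTER_CUBIC))
E
```

```text
(no output)
```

View pics/sc4z.png

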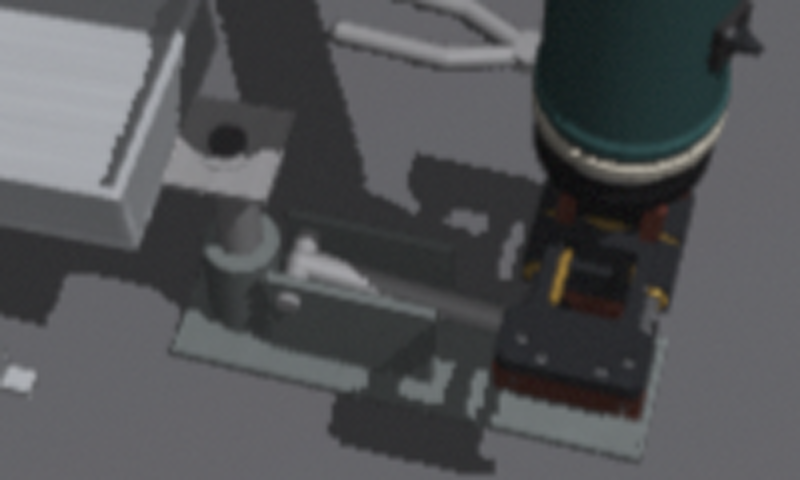

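View pics/top4z.png

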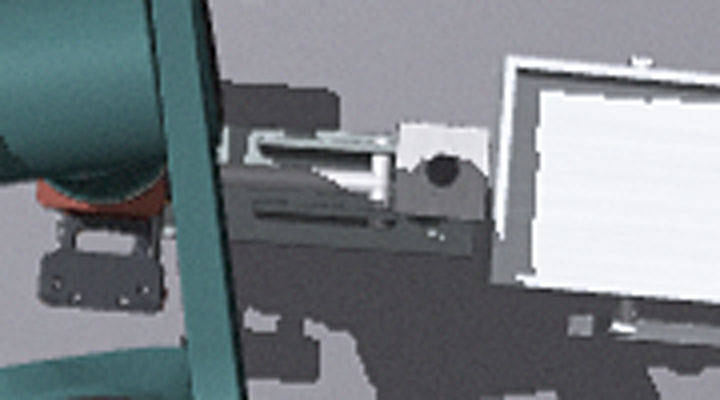

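```bash
python3 - <<'E'
from fit import *
from rig import r,claw,solver,eyes
import cv2
def F(n=8):
    v=[]
    for _ in range(n): v.append(r.get_ft_force()); r.sleep(.01)
    return np.mean(v,0).round(2)
print(F(),r.get_time_s())
for k in range(5,14):
    r.move_linear(padpos(.55,-.001*k),velocity=.05); f=F(); print(k,f,r.get_eef_pos()[2].round(4))
    if f[2]>16: break
print(r.get_time_s())
s=eyes.snapshot("scene"); cv2.imwrite("pics/scene5.png",s["color"][:,:,::-1])
cv2.imwrite("pics/sc5z.png",cv2.resize(s["color"][180:300,230:430,::-1],None,fx=4,fy=4,interpolation=cv2.INTER_CUBIC))
E
```

```text
[0.93 5.23 4.98] 24.0333
5 [0.93 4.99 5.14] 0.0241
6 [1.22 4.95 5.1 ] 0.0231
7 [1.46 4.81 5.08] 0.022
8 [1.59 4.74 5.03] 0.021
9 [1.78 5.06 5.12] 0.02
10 [1.86 4.58 5.33] 0.0189
11 [2.52 4.21 5.25] 0.0179
12 [2.44 3.64 5.03] 0.0169
13 [2.54 3.11 5.02] 0.0159
26.8833
```

View pics/sc5z.png

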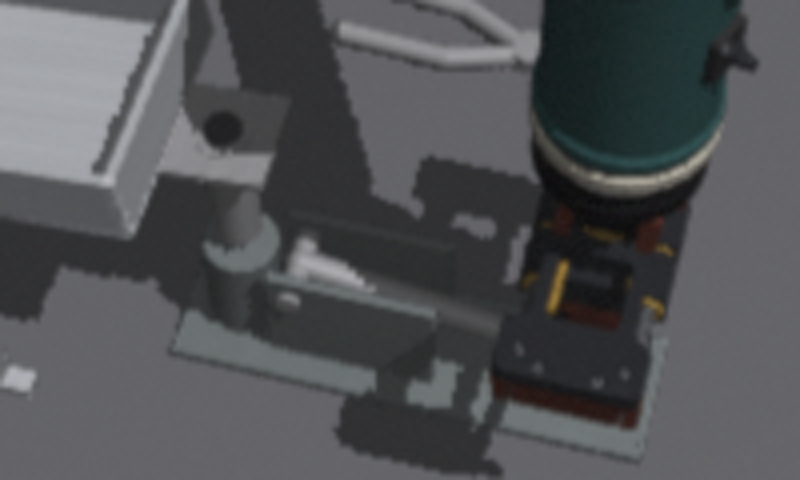

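```bash
python3 - <<'E'
from fit import *
from rig import r,eyes
print(r.get_gripper_width()*88, r.get_eef_pos(), padpos(.55), r.get_wrist_torque())
import cv2
s=eyes.snapshot("top"); cv2.imwrite("pics/top5z.png",cv2.resize(s["color"][190:290,220:380,::-1],None,fx=5,fy=5,interpolation=cv2.INTER_CUBIC))
s=cv2.imread("pics/scene5.png"); cv2.imwrite("pics/sc5y.png",cv2.resize(s[210:300,330:430],None,fx=6,fy=6,interpolation=cv2.INTER_CUBIC))
for h in (.1,.3,.4,.5): print(h, proj("s",padpos(h)))
E
```

```text
0.3359698578412731 [0.57846915 0.14782652 0.01587302] [0.5778921  0.14803396 0.02860599] [ 0.52431162 -0.50372435 -0.02828079]
0.1 [379.41434913 252.57927103]
0.3 [380.38659354 261.13255722]
0.4 [379.70749288 265.04191156]
0.5 [378.29368636 268.66240191]
```

View pics/top5z.png

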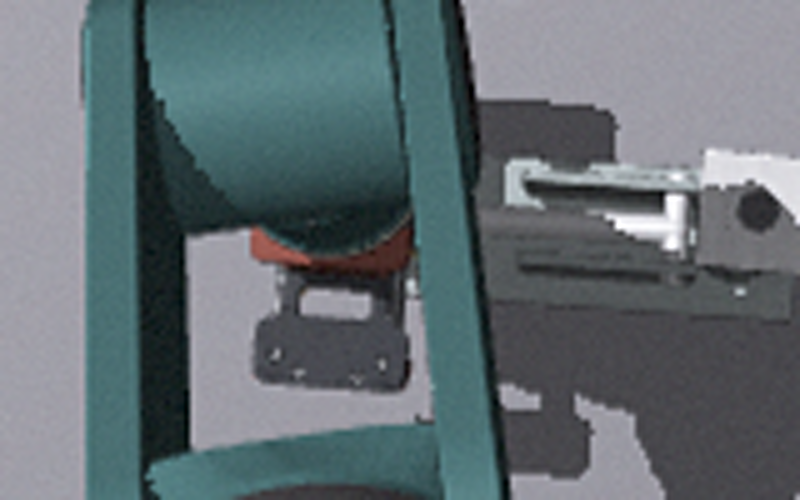

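View pics/sc5y.png

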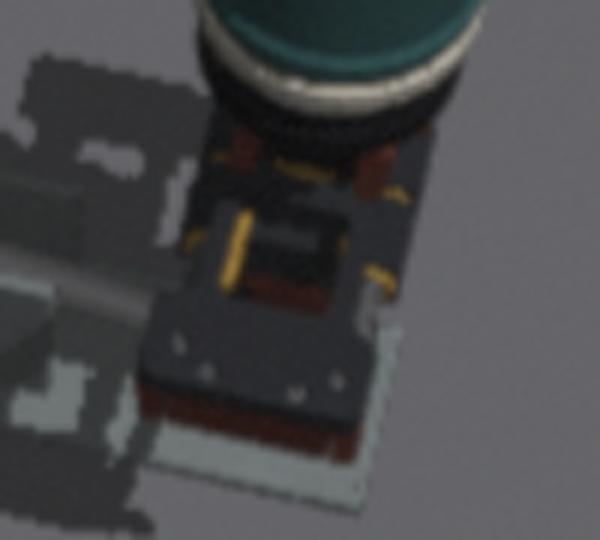

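```bash
python3 - <<'E'
from fit import *
def bolt(phi,z=.012,x=-.22):
    a=.09-phi
    return (.2191+x*np.cos(a)-z*np.sin(a),0,.124+x*np.sin(a)+z*np.cos(a))
for phi in (0,.1,.15,.2,.22,.25,.28):
    b=world(LP,bolt(phi)); lz=bolt(phi,0)[2]; print(phi,proj("s",b).round(1),"lift z",round(lz,3),"h",round((lz-.085)/.136,3))
for n,u in dict(rest=(235,188),s4=(228,138),s5=(222,128)).items(): print(n,230+u[0]/4-.4,180+u[1]/4-.4)
for h in (.3,.4,.45,.5,.55):
    for d in (.105,.125,.15,.175):
        pass
    a=.3-h; print(h,"pad front/center/rear z",[round(.06+d*np.sin(a)+.0059*np.cos(a),4) for d in (.125,.15,.175)],"x",[round(-.03-d*np.cos(a),3) for d in (.125,.15,.175)])
E
```

```text
0 [288.7 225.9] lift z 0.104 h 0.141
0.1 [287.8 219.2] lift z 0.126 h 0.303
0.15 [286.9 215.7] lift z 0.137 h 0.384
0.2 [285.7 212. ] lift z 0.148 h 0.464
0.22 [285.2 210.6] lift z 0.153 h 0.496
0.25 [284.2 208.3] lift z 0.159 h 0.544
0.28 [283.2 206. ] lift z 0.166 h 0.592
rest 288.35 226.6
s4 286.6 214.1
s5 285.1 211.6
0.3 pad front/center/rear z [np.float64(0.0659), np.float64(0.0659), np.float64(0.0659)] x [np.float64(-0.155), np.float64(-0.18), np.float64(-0.205)]
0.4 pad front/center/rear z [np.float64(0.0534), np.float64(0.0509), np.float64(0.0484)] x [np.float64(-0.154), np.float64(-0.179), np.float64(-0.204)]
0.45 pad front/center/rear z [np.float64(0.0472), np.float64(0.0434), np.float64(0.0397)] x [np.float64(-0.154), np.float64(-0.178), np.float64(-0.203)]
0.5 pad front/center/rear z [np.float64(0.0409), np.float64(0.036), np.float64(0.031)] x [np.float64(-0.153), np.float64(-0.177), np.float64(-0.202)]
0.55 pad front/center/rear z [np.float64(0.0348), np.float64(0.0286), np.float64(0.0224)] x [np.float64(-0.151), np.float64(-0.175), np.float64(-0.2)]
```

```bash
cat >> fit.py <<'E'
def F(n=5):
    from rig import r
    v=[]
    for _ in range(n): v.append(r.get_ft_force()); r.sleep(.01)
    return np.mean(v,0).round(2)
E
python3 - <<'E'
from fit import *
from rig import r,claw,solver,eyes
import cv2
for k in range(14,30):
    r.move_linear(padpos(.55,-.001*k),velocity=.05); f=F(); print(k,f,r.get_eef_pos()[2].round(4))
    if f[2]>14: break
print(r.get_time_s(),r.get_wrist_torque())
s=eyes.snapshot("scene"); cv2.imwrite("pics/scene6.png",s["color"][:,:,::-1])
cv2.imwrite("pics/sc6z.png",cv2.resize(s["color"][180:300,230:430,::-1],None,fx=4,fy=4,interpolation=cv2.INTER_CUBIC))
E
```

```text
14 [2.63 2.74 5.63] 0.0148
15 [2.21 2.64 5.35] 0.0139
16 [2.63 1.95 5.6 ] 0.0129
17 [2.19 1.1  5.23] 0.0119
18 [2.53 0.56 5.82] 0.0109
19 [2.29 0.34 5.89] 0.0099
20 [ 1.93 -0.25  6.13] 0.0089
21 [ 2.54 -1.26  6.  ] 0.0079
22 [ 2.56 -1.67  6.81] 0.007
23 [ 0.5  -2.16 11.74] 0.0065
24 [-0.5  -2.63 16.43] 0.0061
30.1917 [-0.64230453 -0.00778894 -0.02689151]
```

View pics/sc6z.png

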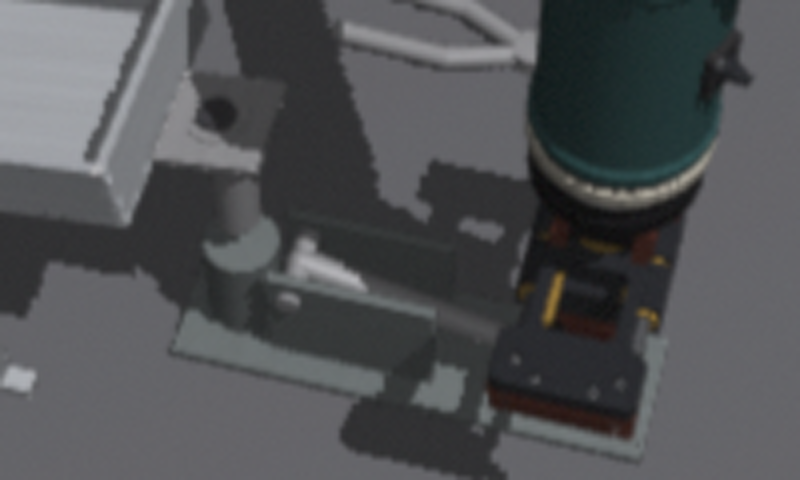

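```bash
python3 - <<'E'
from fit import *
from rig import r,claw,solver,eyes
import cv2
for h in (.37,.18,0): r.move_linear(padpos(h,-.015),velocity=.1)
r.move_linear(padpos(0,.03),velocity=.15)
r.sleep(.3)
print(F(),r.get_time_s())
for n in ["scene","top"]:
    s=eyes.snapshot(n); cv2.imwrite(f"pics/{n}7.png",s["color"][:,:,::-1])
s=cv2.imread("pics/scene7.png");cv2.imwrite("pics/sc7z.png",cv2.resize(s[150:300,80:430],None,fx=2.2,fy=2.2,interpolation=cv2.INTER_CUBIC))
s=cv2.imread("pics/top7.png");cv2.imwrite("pics/top7z.png",cv2.resize(s[190:290,220:550],None,fx=2.4,fy=2.4,interpolation=cv2.INTER_CUBIC))
E
```

```text
[-0.35 -0.09 -0.03] 32.3917
```

View pics/sc7z.png

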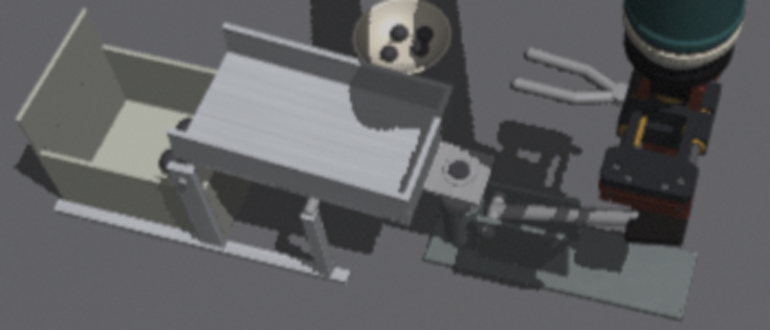

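View pics/top7z.png

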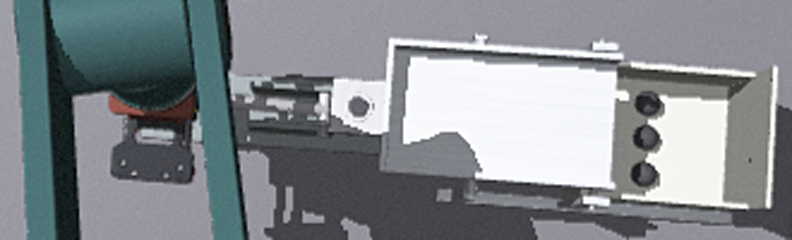

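```bash
python3 - <<'E'
from fit import *
from rig import r,claw,solver,eyes
import cv2
r.move_linear(padpos(0,-.018),velocity=.1)
for h in np.linspace(0,.55,5)[1:]:
    r.move_linear(padpos(h,-.020),velocity=.07); print(F(3),r.get_eef_pos()[2].round(4))
for k in np.arange(21,28,.5):
    r.move_linear(padpos(.55,-.001*k),velocity=.05); f=F(); print(k,f,r.get_eef_pos()[2].round(4))
    if f[2]>15: break
r.sleep(.5)
print(F(),r.get_time_s())
for n in ["scene","top"]:
    s=eyes.snapshot(n); cv2.imwrite(f"pics/{n}8.png",s["color"][:,:,::-1])
s=cv2.imread("pics/scene8.png");cv2.imwrite("pics/sc8z.png",cv2.resize(s[180:300,230:430],None,fx=4,fy=4,interpolation=cv2.INTER_CUBIC))
E
```

```text
[0.56 0.64 1.79] 0.0699
[0.01 1.66 4.12] 0.0498
[0.76 4.27 4.94] 0.0296
[0.72 4.84 4.45] 0.0091
21.0 [0.48 5.16 5.13] 0.0081
21.5 [1.07 4.62 4.96] 0.0074
22.0 [1.97 4.3  5.18] 0.0068
22.5 [0.76 4.18 7.09] 0.0065
23.0 [0.28 4.48 9.43] 0.0062
23.5 [ 0.15  3.72 11.22] 0.006
24.0 [-1.13  4.08 13.64] 0.0058
24.5 [-1.34  3.75 16.28] 0.0055
[-1.59  4.16 15.98] 37.9
```

View pics/sc8z.png

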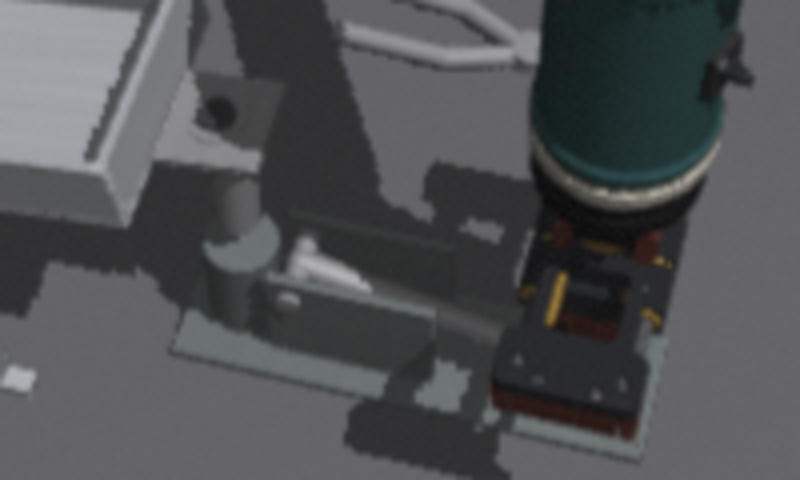

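View pics/top8.png

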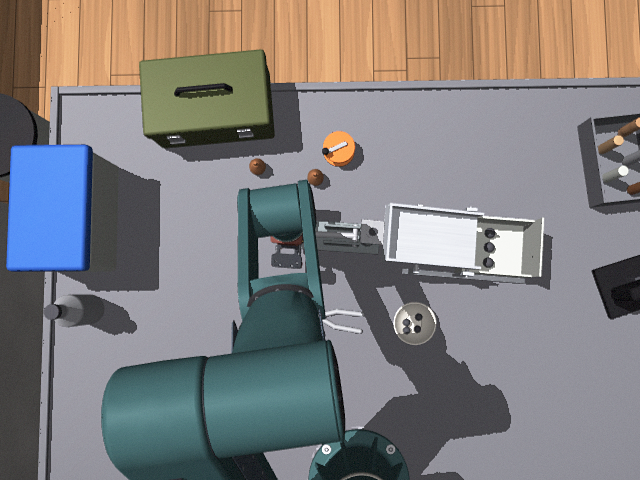

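```bash
python3 - <<'E'
from rig import r
r.job_done(); print(r.get_time_s(), r.get_ft_force())
E
```

```text
the job is handed in; nothing more can be done
the job is handed in; nothing more can be done
```

The jack is under the tray's lift point, the handle has been pumped twice, and all three sinkers are in the catch bin. I handed the job in at about 38 s, with the arm still holding the handle down at about 16 N and the tray raised on the saddle.

- **Placing:** I gripped the jack by its side plates and slid it in under the lift pad. My fit to the camera images put the saddle about 1 mm off the lift point. The base plate showed no visible shift in either stroke.
- **First stroke:** I stepped the handle down slowly with pauses. Partway through I stopped to check why the fingertips read lower than expected, without letting the handle rise. Force rose sharply at the stop, and the lift pad's image position gave a tray tilt of about 0.25 rad, which matches full lift.
- **Release:** I lifted the tool clear of the pad. The tray went back to its rest and the handle came up.
- **Second stroke:** The handle reached the same stop at the same tool height, and the tray tilt in the picture was the same.
- **Other tackle:** The reel, floats, pliers and dish look undisturbed in the last pictures.

**Disagreement:** the tool frame said the fingertips were about 22 mm lower than where they actually touched the press pad. I did not find out why, so I judged full travel by the rise in force and the tray's tilt instead of by tool height.

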